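Stack the parts tray: tongue under the lip, pins into the sockets

TASK

Take the loose parts tray by its handle from the sloping rack and stack it on the bottom tray: keep it tilted, hook the tongue on its low edge under the bottom tray's lip, then swing the tray down gently until all four corner pins have dropped into their sockets and it sits level and fully home. The bottom tray's exact place on its board must be felt or seen, so do not force anything; let go of the tray at the end and leave the tape measure, the wood offcut and the block plane where they are.

Things in the scene. Friction and masses are not known exactly. Their poses are not given: they have to be found in the camera images.
- tray: The loose parts tray, pale wood, 130 (x) x 160 (y) mm, walls 26 mm high, 0.26 to 0.48 kg. Origin: centre of its floor's underside; z up out of the tray, x away from the tongue. At the start it stands on its pins on the rack, tilted 30 degrees nose down: tongue low, towards the robot and against the fence, tray facing the robot.
- handle (a point): Middle of the loose tray's dark handle bar, at x 0, y 0, z 63 mm of the tray. The bar runs along the tray's y, 12 mm thick (x), 120 mm long, from z 50 to 76 mm, on a post at each end (|y| over 42 mm); under it the space is open down to z 26 mm.
- tongue_tip (a point): Middle of the lower edge of the tongue's end on the loose tray, at x -87, y 0, z 0 mm of the tray. The flat tongue is 60 mm wide (y), 5 mm thick (z 0 to 5 mm) and sticks out of the tray's -x side from x -65 to -87 mm.
- pin (a point): Tip of one of the loose tray's four round corner pins, at x 53, y 68, z -10 mm of the tray; the pins stand at x +-53, y +-68 mm and stick out 10 mm below the underside, 8 mm thick, the lower half tapering to 4 mm.
- rack: Fixed plywood rack, 170 x 180 mm, 100 mm high, its board sloping 30 degrees with the low side (its -x) roughly towards the robot; a fence 18 mm above the board at the low end stops the tongue. Origin: centre of its underside on the bench; z up. Stands left or right of the base.
- base: Fixed plywood board 222 x 200 x 12 mm under the bottom tray. Origin on the bench, z up, x roughly away from the robot. The bottom tray (pale wood, no handle, 130 x 160 mm) is parallel to it, but screwed on off its nominal place by an offset of up to 14 mm along the base's x and 8 mm along its y, either way. No reading holds this offset: feel or see it. It yields only to over 80 N.
- deck_mid (a point): Point of the base's frame at x 0, y 0, z 52 mm: where the stacked tray's origin would be with no offset. The bottom tray's rim, strip and socket mouths are all at this height. Its four square sockets, 14 mm deep, lie at x +-53, y +-68 mm (plus the offset), 11 mm wide, the two near ones (-x) 13 mm along x.
- wall_mid (a point): Base frame point x -89, y 0, z 52 mm: with no offset, foot of the wall that ends the bottom tray's flat landing strip. Strip: x -40 mm to the wall, 94 mm wide. Stacked, the tongue's tip is 2 mm from the wall. Pulled to the wall at 30 degrees, its lower edge stops 2.5 mm off; turning the tray level about that edge, with y right, brings the pins to the sockets.
- lip_mid (a point): Base frame point x -80, y 0, z 64 mm: with no offset, lower edge of the lip that overhangs the strip 9 mm from the wall, underside 12, top 18 mm above it. Upright cheeks close its ends (x -74 mm to the wall, inner faces at y +-40 mm): the centred tongue has 10 mm to each. The tongue enters only with the tray 17 to 38 degrees nose down; level, the pins do not clear.
- tape_measure: Yellow tape measure 37 x 82 x 65 mm standing on the bench between the work places; origin at its underside. Bystander.
- offcut: Wood offcut 40 x 85 x 30 mm lying on the bench between the work places; origin at its underside. Bystander.
- block_plane: Green and grey hand plane 48 x 174 x 54 mm lying on the bench beyond the work; origin at its underside. Bystander.

How it is judged:
On the way, in this order (a step that is already met when the one before it is completed fails the run):
1. the tray is lifted off the rack (contact force between tray and rack below 0.1 N and distance of tray from where it was at the start of the episode above 0.04 m), for 0.2 s.
2. the tray, still tilted by 12 degrees or more, has the tip of its tongue low over the bottom tray's landing strip (within 10 mm of the deck) at the lip's end (angle between tray's own z axis and vertical above 0.21 rad and height (world z) of tongue_tip between 0.045 and 0.062 m and x of tongue_tip in the frame of base between -0.112 and -0.06 m and y of tongue_tip in the frame of base between -0.02 and 0.02 m), for 0.1 s.
At the end, for the whole second after the job is handed in: The loose tray is at rest on the bottom tray with all pins in: its underside 49 to 55 mm above the bench, level within 2 degrees, within 12 mm of the base's middle sideways, tongue tip on the near side under the lip (68 to 106 mm on the -x side of the base's origin) (height (world z) of tray between 0.049 and 0.055 m and angle between tray's own z axis and vertical below 0.035 rad and x of tongue_tip in the frame of base between -0.106 and -0.068 m and y of tray in the frame of base between -0.012 and 0.012 m and linear speed of tray below 0.02 m/s); the robot touches nothing.
It fails at once if the tray is slammed or forced onto the bottom tray (over 100 N) (contact force between tray and base above 100 N).
It fails at once if the tape measure is moved by more than 20 mm (distance of tape_measure from where it was at the start of the episode above 0.02 m).
It fails at once if the offcut is moved by more than 20 mm (distance of offcut from where it was at the start of the episode above 0.02 m).
It fails at once if the block plane is moved by more than 20 mm (distance of block_plane from where it was at the start of the episode above 0.02 m).
It also fails if it takes over 53 s, if anything falls off the work surface, if the arm or the gripper's body presses on something with over 40 N, if the wrist force passes 120 N, or if a joint passes its speed limit or range.

ROBOT

A 6-joint arm with a two-finger parallel gripper is mounted at the origin on the work surface; the furniture and walls round the work are solid. World frame = base frame: x ahead of the robot, y to its left, z up, the work surface at z = 0. Lengths are in m, angles in rad, forces in N, time in s.
With the tool pointing down it reaches from about 0.275 to 0.875 m from the base axis. Payload 12.5 kg.
Tool frame: the origin (TCP) lies on the centre line of the jaws, within the pads' length; the fingertips stand r.finger_overhang ahead of it and the grasp point (between the pads) lies 3 mm ahead of it (r.finger_overhang is the distance from the TCP to the fingertips, in m); z points along the fingers, y is the line along which they close (so a half turn about z gives the same grasp; the last joint's range is limited). The gripper opens to 85 mm and grips with 20 to 120 N. Pads are 22 mm wide; open, the fingers measure 114 mm over their backs; the gripper's body (76 mm by 85 mm) begins 54 mm behind the grasp point. The pads swing forward as they close: fully open they stand 13 mm farther back than shut.
Start: joints at [-1.296, 0.351, 1.652, -0, 1.139, -0.085], TCP at [0.194, -0.515, 0.253] pointing down, gripper open.
Joint ranges: [-2.75, 2.75], [-0.79, 2.1], [0.01, 2.65], [-1.57, 4.71], [0.07, 3.14], [-2.87, 2.87]. Speed limits (rad/s): [2.22, 2.22, 2.79, 3.14, 3.14, 3.14].

INTERFACE

Orientations are given as a unit quaternion [x, y, z, w].
In Python, from cell import r, optics gives the robot as it stands. The module is installed in compiled form; this text tells all that it offers. Calls block until the motion is done:
- r.move_to(position, orientation): joint-space move of the TCP to a pose.
- r.move_linear(position, rot=None, vel=0.15): straight line of the TCP; rot=None keeps the orientation; vel is the mean speed in m/s.
- r.set_joints(angles): joint-space move.
- r.set_gripper(opening, squeeze=None): opening from 0.0 (shut) to 1.0 (fully open); squeeze is the grip in N (None keeps the last); returns when the fingers have stopped.
- r.sleep(seconds).
- r.inverse_kinematics(position, orientation): joint angles nearest the present ones, or None.
- optics.get_image(name): name is "scene" or "side" or "wrist"; returns a dict with "pixels" (400x640x3 uint8, red, green, blue), "depth" (400x640 float32, m along the optical axis (not along the pixel's ray), 0 where there is no reading), "fx", "fy", "cx", "cy" (pixels), "camera_from_world" (4x4, takes a point from world to camera coordinates); the wrist camera has in their place "mount" (4x4, takes a point from camera to tool coordinates, whose origin is the TCP and whose axes are the flange's). Camera axes: x right, y down, z forward; pixel columns grow to the right and rows downward; lengths in m; the calibration is good to about 2 mm. A picture is of the moment at which its call begins: read the wrist's pose just before it.
A pose or a line that the arm cannot do raises r.PlanningError and nothing moves.
- r.hand_in(): hands the job in; it is judged then, once.
Readings, each from a call of its own:
- r.current_t(): time.
- r.current_q(): joint angles.
- r.current_qvel(): joint speeds.
- r.current_effort(): joint torques, N m.
- r.current_tool_pos(): TCP position.
- r.current_ee_rot(): TCP orientation.
- r.current_contact_force(): force on the tool from outside, world axes, zero at the start.
- r.current_torque(): the same for the moment, N m.
- r.current_opening(): opening from 0.0 (shut) to 1.0 (fully open).
- r.current_finger_force(): force on a finger pad.
Only numpy, scipy, OpenCV 4.12 (cv2) and the standard library are available. Lean on these libraries where they do the work, as an engineer would, in place of code of your own. Each camera call takes 0.05 s, during which the arm holds its last target. There are 200 camera calls.

## Working session

There is one attempt and no reset: what is moved stays moved. The work goes in short steps, each a Python script; the robot and the scene stay as the last script left them, time stands still between calls to the robot, and variables do not carry over. Pictures are saved under pics/ and viewed, at most 10 in all, crops included, and the job is handed in when it is done.

```bash
mkdir -p pics; ls; cat > h.py <<'E'
import numpy as np, cv2
from scipy.spatial.transform import Rotation as R
from cell import r, optics
def grab(n):
    if n=="wrist":
        p=np.array(r.current_tool_pos()); q=R.from_quat(r.current_ee_rot()).as_matrix()
    d=optics.get_image(n)
    if n=="wrist":
        T=np.eye(4);T[:3,:3]=q;T[:3,3]=p; d["wc"]=T@d["mount"]
    else: d["wc"]=np.linalg.inv(d["camera_from_world"])
    return d
def cloud(d):
    v,u=np.mgrid[:400,:640]; z=d["depth"]
    P=np.stack([(u-d["cx"])/d["fx"]*z,(v-d["cy"])/d["fy"]*z,z],-1)
    W=P@d["wc"][:3,:3].T+d["wc"][:3,3]; W[z<=0]=np.nan
    return W
def save(d,n): cv2.imwrite("pics/"+n,d["pixels"][...,::-1])
E
python3 - <<'E'
from h import *
print(r.current_t(), r.finger_overhang)
for n in("scene","side"):
    d=grab(n); save(d,n+".png"); np.savez(n,W=cloud(d),px=d["pixels"],wc=d["wc"],K=[d["fx"],d["fy"],d["cx"],d["cy"]]); print(n,d["wc"].round(3))
E
```

```text
pics
0.0 0.022
scene [[-0.873 -0.265  0.41   0.159]
 [-0.488  0.481 -0.728  0.763]
 [-0.004 -0.836 -0.549  0.663]
 [ 0.     0.     0.     1.   ]]
side [[ 0.994 -0.016  0.105  0.453]
 [-0.104 -0.357  0.928 -0.924]
 [ 0.022 -0.934 -0.357  0.46 ]
 [ 0.     0.     0.     1.   ]]
```

View pics/scene.png

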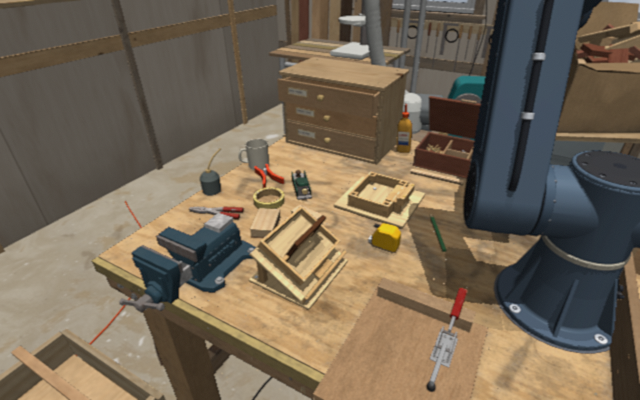

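View pics/side.png

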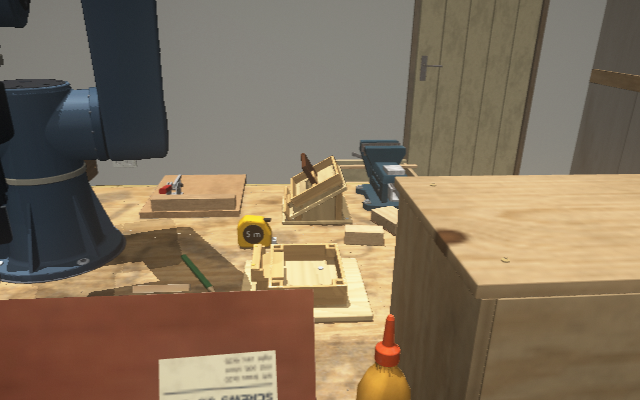

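The scene view shows the rack with the tray and its dark handle at about (305,240), the base with the bottom tray at about (380,198), and the tape measure at (386,237). The side view shows the base at (300,275), the rack at (315,190) and the offcut at (365,235). Next I make metric top-down maps from the depth.

```bash
python3 - <<'E'
from h import *
s=np.load("scene.npz"); W=s["W"]; px=s["px"]
for u,v in[(305,240),(380,198),(386,237),(265,222),(302,185)]: print((u,v),W[v,u].round(3))
hsv=cv2.cvtColor(px,cv2.COLOR_RGB2HSV)
# handle: dark pixels near rack
m=np.zeros((400,640),bool); m[205:285,255:345]=True
hd=m&(hsv[...,2]<110)&(W[...,2]>.1); P=W[hd]; P=P[~np.isnan(P).any(1)]
c=np.median(P,0); e=np.linalg.svd(P-P.mean(0),full_matrices=False); print("handle",len(P),c,P.mean(0),e[2].round(3),P.min(0),P.max(0))
# base height map combined from both cams, 2mm grid, upsampled 4x
def topmap(c0,half,res=0.002):
    n=int(2*half/res); H=np.zeros((n,n));C=np.zeros((n,n,3),np.uint8)
    for f in("scene","side"):
        z=np.load(f+".npz");w=z["W"].reshape(-1,3);p=z["px"].reshape(-1,3)
        ij=np.floor((w[:,:2]-(np.array(c0)-half))/res);ok=(~np.isnan(ij).any(1))&(ij>=0).all(1)&(ij<n).all(1)
        for (i,j),zz,cc in zip(ij[ok].astype(int),w[ok,2],p[ok]):
            if zz>H[i,j]: H[i,j]=zz;C[i,j]=cc
    return H,C
c0=W[198,380,:2]; H,C=topmap(c0,.16); print("base center guess",c0)
g=np.clip(H/0.08*255,0,255).astype(np.uint8)
im=np.hstack([cv2.applyColorMap(g,cv2.COLORMAP_JET),C[...,::-1]])[::-1]
cv2.imwrite("pics/top.png",cv2.resize(im,None,fx=2.4,fy=2.4,interpolation=0))
E
```

```text
(305, 240) [0.544 0.176 0.086]
(380, 198) [ 0.494 -0.176  0.018]
(386, 237) [0.397 0.026 0.046]
(265, 222) [0.719 0.105 0.029]
(302, 185) [ 0.717 -0.084  0.048]
handle 518 [0.53773605 0.20485033 0.11468948] [0.55599465 0.19998093 0.11990153] [[ 0.075 -0.997 -0.012]
 [ 0.946  0.075 -0.315]
 [-0.315 -0.012 -0.949]] [0.51297974 0.11227782 0.10006967] [0.60990918 0.27069841 0.1415441 ]
base center guess [ 0.49368139 -0.17595491]
```

View pics/top.png

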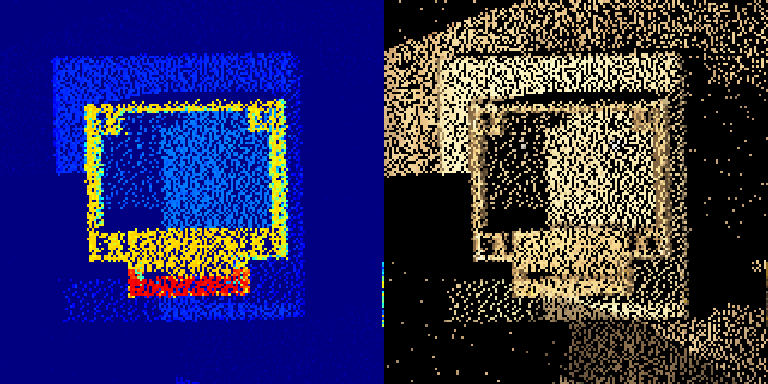

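The top map, at 1.2 px/mm with +x up and +y right, shows the base board in blue at rows 53–320 and the bottom tray rim in yellow at cols 87–287. The lip is red at rows 278–295, cols 130–248. Now close wrist views of both.

```bash
python3 - <<'E'
from h import *
d=grab("wrist"); print(d["mount"].round(3),d["fx"],d["fy"],d["cx"]); print(R.from_quat(r.current_ee_rot()).as_matrix().round(3))
for yaw in (0,90,180,-90):
    q=(R.from_euler("z",yaw,degrees=True)*R.from_euler("x",180,degrees=True)).as_quat()
    s=r.inverse_kinematics([0.49,-0.17,.40],q); print(yaw,None if s is None else np.round(s,2))
for sg in(1,-1):
    a=np.radians(30);x=np.array([np.cos(a),0,np.sin(a)]);z=np.array([np.sin(a),0,-np.cos(a)]);y=sg*x
    q=R.from_matrix(np.c_[np.cross(y,z),y,z]).as_quat()
    for p in([.55,.19,.14],[.47,.19,.3],[.47,-.17,.3],[.48,-.17,.11]):
        s=r.inverse_kinematics(p,q); print(sg,p,None if s is None else np.round(s,2))
E
```

```text
[[-0.001 -0.953 -0.302  0.077]
 [ 1.     0.    -0.002 -0.   ]
 [ 0.002 -0.302  0.953 -0.121]
 [ 0.     0.     0.     1.   ]] 286.7660901046064 286.7660901046064 316.48959718276814
[[ 0.936  0.352 -0.   ]
 [ 0.352 -0.936  0.001]
 [ 0.    -0.001 -1.   ]]
0 [-0.42  0.18  1.52 -0.    1.45  1.15]
90 [-0.42  0.18  1.52  0.    1.45 -0.42]
180 [-0.42  0.18  1.52  0.    1.45 -1.99]
-90 [-0.42  0.18  1.52 -0.    1.45  2.72]
1 [0.55, 0.19, 0.14] [ 0.32  0.43  1.98 -0.6   0.28  0.86]
1 [0.47, 0.19, 0.3] [ 0.38  0.05  2.   -0.32  0.63  0.6 ]
1 [0.47, -0.17, 0.3] [-0.57  0.03  2.02  0.44  0.7  -0.86]
1 [0.48, -0.17, 0.11] [-0.56  0.39  2.16  1.14  0.3  -1.62]
-1 [0.55, 0.19, 0.14] [ 0.32  0.43  1.98 -0.6   0.28 -2.29]
-1 [0.47, 0.19, 0.3] [ 0.38  0.05  2.   -0.32  0.63 -2.55]
-1 [0.47, -0.17, 0.3] [-0.57  0.03  2.02  0.44  0.7   2.29]
-1 [0.48, -0.17, 0.11] [-0.56  0.39  2.16  1.14  0.3   1.52]
```

```bash
python3 - <<'E'
from h import *
q=(R.from_euler("z",90,degrees=True)*R.from_euler("x",180,degrees=True)).as_quat()
r.move_to([.47,-.16,.32],q); r.move_linear([.47,-.16,.21],vel=.2)
d=grab("wrist"); save(d,"wb.png"); np.savez("wb",W=cloud(d),px=d["pixels"],wc=d["wc"],K=[d["fx"],d["fy"],d["cx"],d["cy"]])
r.move_linear([.47,-.16,.3],vel=.3)
r.move_to([.49,.19,.32],q)
d=grab("wrist"); save(d,"wr.png"); np.savez("wr",W=cloud(d),px=d["pixels"],wc=d["wc"],K=[d["fx"],d["fy"],d["cx"],d["cy"]])
print(r.current_t())
E
```

```text
4.3833
```

View pics/wb.png

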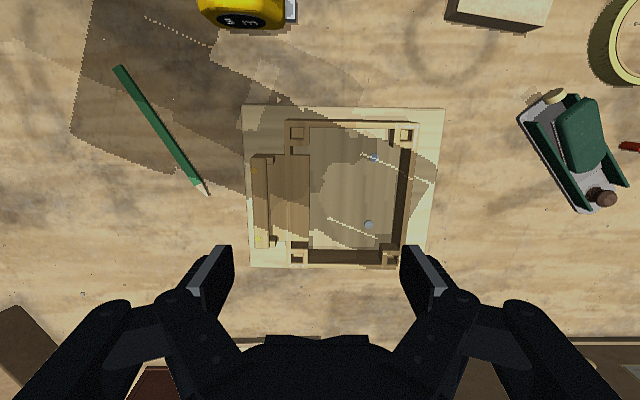

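View pics/wr.png

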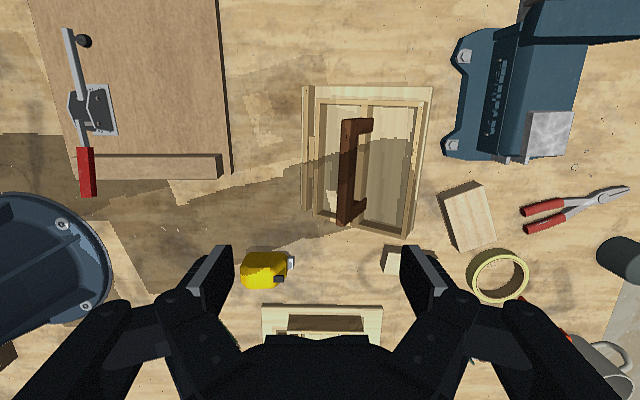

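The wrist view of the base shows the board at cols 242–445 and rows 105–268. The lip is at cols 252–272, the strip at 272–310, and the sockets at (296,132), (405,133), (296,257) and (391,257). The wrist view of the rack shows the tray tilted at cols 303–432 and rows 85–238. Its dark handle runs from (357,120) to (347,225), yawed a few degrees.

```bash
python3 - <<'E'
from h import *
def rect(P,n):
    (c,s,a)=cv2.minAreaRect(P[:,:2].astype(np.float32)*1000); a=(a+45)%90-45; print(n,len(P),np.round(c,1),np.round(s,1),round(a,2)); return np.array(c)/1000,a
for f in("wb","scene"):
    z=np.load(f+".npz");W=z["W"].reshape(-1,3)
    ok=(abs(W[:,0]-.49)<.16)&(abs(W[:,1]+.175)<.125)
    P=W[ok]; print(f,"bench z",np.round(np.median(P[P[:,2]<.004][:,2]),4))
    b=P[(P[:,2]>.007)&(P[:,2]<.017)]; rect(b,"board")
    rim=P[(P[:,2]>.046)&(P[:,2]<.058)]; print(np.median(rim[:,2]))
    c,a=rect(rim,"rim+strip")
    lip=P[(P[:,2]>.064)&(P[:,2]<.075)]; rect(lip,"lip")
    if f=="wb":
        c0,a0=rect(b,"board")
        Rb=R.from_euler("z",a0,degrees=True).as_matrix()[:2,:2]
        for n,Q in(("rim",rim),("lip",lip),("board",b)):
            L=(Q[:,:2]-c0)@Rb*1000
            print(n,"x pct",np.percentile(L[:,0],[0,.5,1,2,98,99,99.5,100]).round(1),"y",np.percentile(L[:,1],[0,.5,1,2,98,99,99.5,100]).round(1))
        # height in base frame map, 1mm
        L=(P[:,:2]-c0)@Rb*1000; n=260;H=np.zeros((n,n),np.uint8)
        ii=(L+130).astype(int); k=((ii>=0)&(ii<n)).all(1)
        H[ii[k,0],ii[k,1]]=np.clip(P[k,2]*3000,1,255)
        cv2.imwrite("pics/bmap.png",cv2.resize(H[::-1],None,fx=2.3,fy=2.3,interpolation=0))
z=np.load("wr.npz");W=z["W"];hsv=cv2.cvtColor(z["px"],cv2.COLOR_RGB2HSV)
m=np.zeros((400,640),bool);m[105:235,325:385]=True
hd=m&(hsv[...,2]<105)&(W[...,2]>.09)&(hsv[...,1]>100)
nl,lab,st,_=cv2.connectedComponentsWithStats(hd.astype(np.uint8)); hd=lab==1+np.argmax(st[1:,4]); print(st.max(0))
P=W[hd]; 
# rack/tray outline
(c,s,a)=cv2.minAreaRect(P[:,:2].astype(np.float32)*1000);print("handle rect",c,s,a,P[:,2].min(),P[:,2].max())
reg=np.zeros((400,640),bool);reg[80:245,295:440]=True
T=W[reg&(~hd)];T=T[~np.isnan(T).any(1)]; (c2,s2,a2)=cv2.minAreaRect(T[T[:,2]>.03][:,:2].astype(np.float32)*1000);print("rack+tray",c2,s2,a2)
psi=np.radians(((a+45)%90)-45); 
for psi in(psi,np.radians(((a2+45)%90)-45)):
    t=np.radians(30);B=R.from_euler("z",psi)*R.from_euler("y",-t); L=B.inv().apply(P)*1000
    print(np.degrees(psi));
    for k in range(3): print("xyz"[k],np.percentile(L[:,k],[0,1,2,10,50,90,98,99,100]).round(1))
    top=L[L[:,2]>np.percentile(L[:,2],98)-4]; print("top",len(top),np.percentile(top[:,0],[1,5,50,95,99]).round(1),np.median(top[:,2]), np.percentile(top[:,1],[1,99]).round(1), "slope",np.degrees(np.arctan(np.polyfit(top[:,1],top[:,0],1)[0])).round(2))
    e=B.inv().apply(T)*1000; e=e[(e[:,2]>top[:,2].mean()-80)]
    print("tray",[np.percentile(e[:,k],[.5,2,50,98,99.5]).round(1) for k in range(3)])
E
```

```text
wb bench z -0.0003
board 8540 [ 468.9 -186.8] [199.8 278.5] -1.1
0.05243846217620937
rim+strip 7346 [ 488.6 -180.7] [160.5 158.8] -1.12
lip 1536 [ 418.1 -179. ] [94.  21.3] -1.23
board 8540 [ 468.9 -186.8] [199.8 278.5] -1.1
rim x pct [-59.8 -48.6 -48.1 -47.1  97.2  97.9  98.1  99. ] y [-73.8 -72.7 -72.2 -71.5  86.   86.5  86.6  86.8]
lip x pct [-61.5 -61.1 -61.  -60.7 -42.1 -41.  -40.4 -40.2] y [-40.2 -39.3 -38.9 -37.9  53.3  53.6  53.7  53.8]
board x pct [-139.2 -134.1  -81.7  -80.8  137.1  138.   138.4  139.2] y [-99.9 -98.4 -96.4 -93.   99.   99.5  99.7  99.9]
scene bench z -0.0016
board 1162 [ 469.6 -185.1] [204.6 278.6] -1.04
0.050846999971002116
rim+strip 612 [ 488.8 -178.9] [163.3 162.5] -0.37
lip 107 [ 418.1 -176.5] [94.8 20.4] -1.34
[   368    221    640    400 253743]
handle rect (532.8681640625, 182.84048461914062) (133.81419372558594, 39.600318908691406) 87.78943634033203 0.09000512362916374 0.1435977910470262
rack+tray (545.548095703125, 196.04698181152344) (179.8577880859375, 151.7451171875) 88.13538360595703
-2.2105636596679688
x [505.6 506.6 506.9 509.1 516.8 517.5 517.8 517.9 518.2]
y [136.4 152.5 153.8 162.5 215.1 262.  268.9 269.7 270.2]
z [-194.5 -192.3 -189.6 -172.5 -138.3 -133.5 -132.8 -132.5 -131.9]
top 975 [506.4 507.1 512.4 517.2 517.6] -134.08014176397677 [153.1 268.8] slope -0.71
tray [array([417.6, 420.1, 520.7, 576.3, 576.6]), array([131.4, 134.4, 218.9, 288.9, 297.3]), array([-212.3, -207.2, -203. , -182.5, -134.4])]
-1.8646163940429688
x [506.6 507.7 508.  510.2 517.9 518.6 518.8 518.9 519.2]
y [133.1 149.4 150.6 159.3 211.9 258.8 265.8 266.6 267. ]
z [-195.3 -192.9 -190.4 -173.1 -139.  -134.1 -133.5 -133.2 -132.5]
top 977 [507.5 508.1 513.5 518.3 518.7] -134.73399659258192 [150.  265.7] slope -0.47
tray [array([418.7, 421.3, 521.8, 577.4, 577.6]), array([128.1, 131.1, 215.6, 285.7, 294.5]), array([-213.1, -207.9, -203.7, -183.2, -135.1])]
```

View pics/bmap.png

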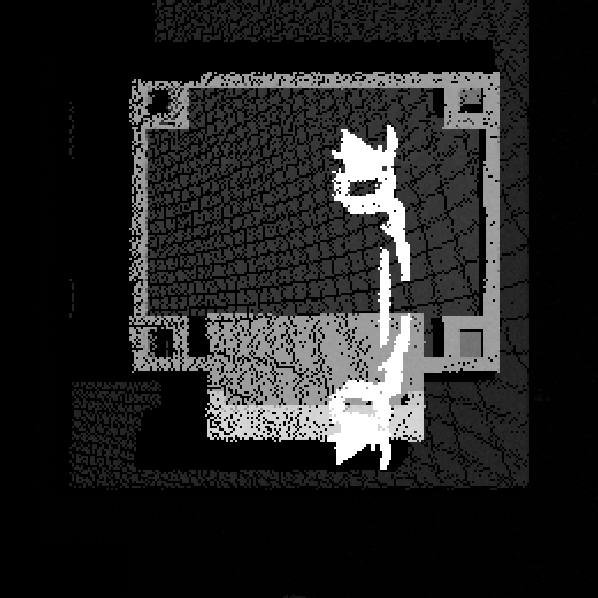

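The base-frame map, at 2.3 px/mm with +x up and +y right, shows the rim at cols 133–500, the lip at rows 405–440, and all four sockets as dark squares. The bottom tray's centre comes out at about (0.5027, -0.1808) with yaw about -1.15°. Now I refine the handle and grasp it.

```bash
cat >> h.py <<'E'
OB=np.array([.5027,-.1808,.052]); YB=np.radians(-1.15)
def trayR(yaw,tilt): return (R.from_euler("z",yaw)*R.from_euler("y",-tilt)).as_matrix()
G=np.array([0,0,.066])              # TCP in tray frame
def tcp(Rt,o):
    return o+Rt@G, R.from_matrix(np.c_[Rt[:,1],Rt[:,0],-Rt[:,2]]).as_quat()
def F(n=5):
    f=[]
    for _ in range(n): f.append(r.current_contact_force()); r.sleep(.01)
    return np.mean(f,0)
E
python3 - <<'E'
from h import *
z=np.load("wr.npz");W=z["W"];hsv=cv2.cvtColor(z["px"],cv2.COLOR_RGB2HSV)
m=np.zeros((400,640),bool);m[105:235,325:385]=True
hd=m&(hsv[...,2]<105)&(W[...,2]>.09)&(hsv[...,1]>100)
psi=np.radians(-1.5);Rt=trayR(psi,np.radians(30)); L=W[hd]@Rt*1000
t=L[(L[:,2]>-137.5)]; lo,hi=np.percentile(t,[.7,99.3],axis=0); print(len(t),lo.round(1),hi.round(1),"slope",np.degrees(np.polyfit(t[:,1],t[:,0],1)[0]))
h=np.array([(lo[0]+hi[0])/2,(lo[1]+hi[1])/2,hi[2]-13.3])/1000
o=Rt@(h-[0,0,.063]); print("tray origin",o,"handle",Rt@h)
np.savez("tray0",o=o,Rt=Rt)
p,q=tcp(Rt,o); print("tcp",p)
pre=p+Rt@[0,0,.10]
r.move_to(pre,q); r.move_linear(p,vel=.12)
d=grab("wrist"); save(d,"pregrasp.png"); print(r.current_t(),F(2))
E
```

```text
939 [ 508.5  146.1 -137.4] [ 519.9  262.5 -133.6] slope -0.21354146718690636
tray origin [0.55543222 0.18978467 0.07533   ] handle [0.52394302 0.19060925 0.1298896 ]
tcp [0.52244353 0.19064851 0.13248768]
6.225 [-0.72059422  0.06602494  0.20511548]
```

View pics/pregrasp.png

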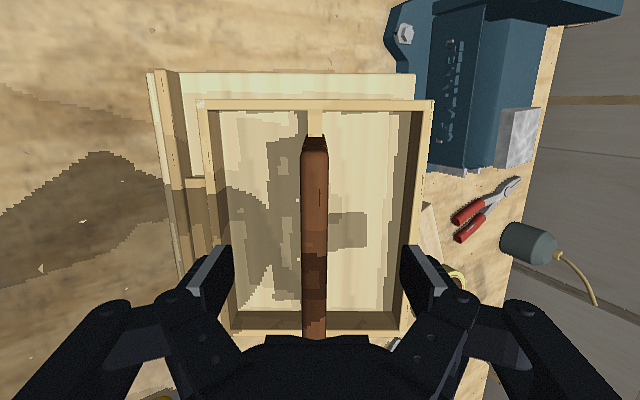

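The handle is centred between the fingers (bar at cols 302–328, finger midpoint at about 316) and parallel to the tool axes. Gripping and lifting now.

```bash
python3 - <<'E'
from h import *
r.set_gripper(0.0,80); f0=F(3); print("open",r.current_opening(),r.current_finger_force(),f0)
p=np.array(r.current_tool_pos()); r.move_linear(p+[0,0,.06],vel=.08); r.move_linear(p+[-.03,0,.17],vel=.2)
r.sleep(.2); print("F",F(),"t",r.current_t())
d=grab("wrist"); save(d,"inhand.png")
W=cloud(d); T=np.array(r.current_tool_pos()); Q=R.from_quat(r.current_ee_rot()).as_matrix()
L=((W-T)@Q)*1000   # tool coords: x=tray y, y=tray x, z=-(tray z)+66
H=66-L[...,2]
rim=(abs(H-26)<5)&(abs(L[...,1])<80)&(abs(L[...,0])<95); P=L[rim]
print("rim z",np.median(H[rim]),"tray x pct",np.percentile(P[:,1],[.5,2,98,99.5]).round(1),"tray y",np.percentile(P[:,0],[.2,1,2,98,99,99.8]).round(1))
f=P[(P[:,0]>70)&(abs(P[:,1])<55)]; print("+y wall",np.percentile(f[:,0],[1,50,99]).round(1),"slope deg",np.degrees(np.polyfit(f[:,1],f[:,0],1)[0]), "H slope along x",np.degrees(np.polyfit(f[:,1],66-f[:,2],1)[0]))
g=P[(P[:,0]<-70)&(abs(P[:,1])<55)]; print("-y wall",len(g),len(g) and np.percentile(g[:,0],[1,50,99]).round(1))
print("H slope along y",np.degrees(np.polyfit(P[:,0],66-P[:,2],1)[0]))
tg=(abs(H-2.5)<8)&(L[...,1]<-68)&(L[...,1]>-95)&(abs(L[...,0])<60);P=L[tg]; print("tongue",len(P),len(P) and np.percentile(P,[1,99],axis=0).round(1))
E
```

```text
open 0.12798797709702026 77.90740728378296 [-1.76582925 -0.46737687  2.72686497]
F [ 0.23074419  0.22504087 -3.38521549] t 8.7917
rim z 24.30135435039688 tray x pct [-64.5 -64.   64.2  64.7] tray y [-79.4 -75.7 -32.8  78.8  78.9  78.9]
+y wall [71.  75.8 78.9] slope deg -0.25746011368366184 H slope along x -0.08192114489965945
-y wall 118 [-80.9 -76.2 -74.2]
H slope along y 0.07878538104441965
tongue 1593 [[-29.9 -86.5  61. ]
 [ 28.9 -73.1  64. ]]
```

View pics/inhand.png

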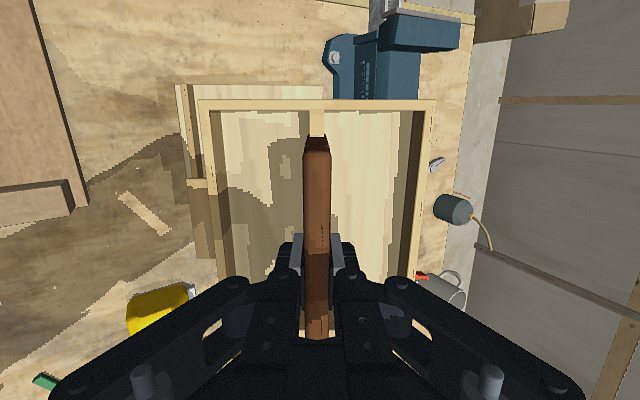

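The tray hangs square in the hand, with the tongue spanning tool x -29.9 to 28.9 (so about 0.6 mm off in y) and a weight of 3.4 N. Next: transfer, then feel for the strip and the wall.

```bash
cat >> h.py <<'E'
G=np.array([0,.0006,.067])
def pose(px,pz,tilt=30,py=0):
    """tongue lower edge at (px,py,pz) mm in bottom-tray frame -> TCP"""
    Rt=trayR(YB,np.radians(tilt)); p=OB+R.from_euler("z",YB).apply(np.array([px,py,pz])/1000)
    return tcp(Rt,p-Rt@np.array([-.087,0,0]))
def go(px,pz,tilt=30,py=0,vel=.05):
    p,q=pose(px,pz,tilt,py); r.move_linear(p,q,vel=vel)
E
python3 - <<'E'
from h import *
go(-71,90,vel=.22); go(-71,12,vel=.12); r.sleep(.2)
b=F(); print("base F",b,r.current_t())
z=12
while z>-6:
    z-=1; go(-71,z,vel=.03); f=F(3)-b
    if z<5: print(z,f.round(2))
    if np.linalg.norm(f)>2.5: break
print(r.current_t()); print("strip at about",z)
go(-71,z+1.2,vel=.03); print(F(3)-b)
d=grab("scene"); save(d,"hook.png"); d=grab("side"); cv2.imwrite("pics/hook.png",cv2.resize(d["pixels"][200:340,200:420,::-1],None,fx=3.5,fy=3.5))
E
```

```text
base F [ 0.07456462  0.03366216 -3.28872105] 11.7417
4 [-0.05 -0.47  0.1 ]
3 [ 0.14 -0.34 -0.26]
2 [-0.4  -0.28 -0.34]
1 [-0.15 -0.39  0.2 ]
0 [0.18 0.54 4.34]
15.0417
strip at about 0
[0.02057254 0.16859379 0.11765454]
```

View pics/hook.png

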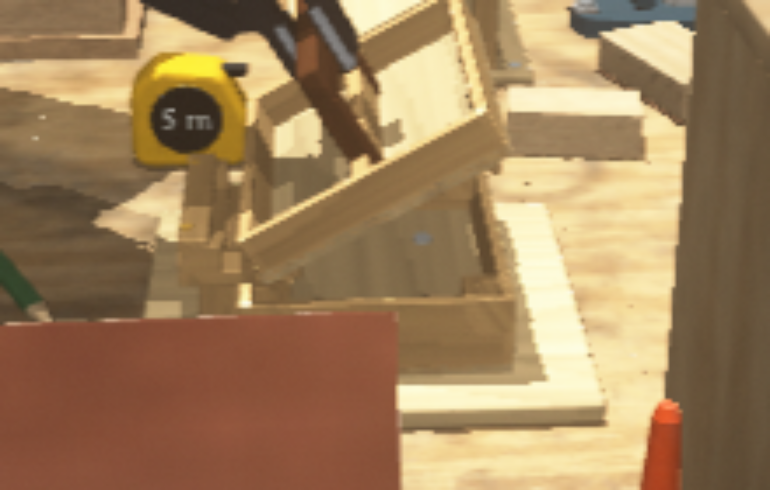

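The picture shows the tray tilted over the bottom tray, its nose at the lip (about (235,260)) and aligned with it. Contact with the strip came at the expected height. Now I pull to the wall.

```bash
python3 - <<'E'
from h import *
r.sleep(.1); b=F(); x=-71
while x>-94:
    x-=1; go(x,1.2,vel=.03); f=F(3)-b
    if x<-79: print(x,f.round(2))
    if np.linalg.norm(f[:2])>2.5 or abs(f[2])>4: break
print(r.current_t(),r.current_tool_pos(),pose(x,1.2)[0])
E
```

```text
-80 [-0.06 -0.09  0.05]
-81 [-0.12 -0.48  0.03]
-82 [-0.25  0.06  0.49]
-83 [-0.58 -0.15  0.06]
-84 [-0.02  0.27 -0.44]
-85 [-0.45 -0.2   0.04]
-86 [-0.56 -0.01  0.21]
-87 [ 0.41 -0.16 -0.02]
-88 [4.13 0.19 1.3 ]
20.2333 [ 0.45692683 -0.17943748  0.1550516 ] [ 0.45656555 -0.17927378  0.1547237 ]
```

The wall is felt at about -87.5, so vision was off by about 1 mm in x. Now I swing the tray down about the tongue's edge, watching the forces.

```bash
python3 - <<'E'
from h import *
go(-87.2,1.0,vel=.03); r.sleep(.1); b=F(); t=30
while t>0:
    t-= 3 if t>12 else 1.5
    go(-87.2,1.0,t,vel=.04); f=F(3)-b; m=np.array(r.current_torque())
    print(t,f.round(1),m.round(2))
    if np.linalg.norm(f)>10: break
print(r.current_t())
E
```

```text
27 [-0.3 -0.3  0.1] [-0.04 -0.14  0.05]
24 [-1.   0.3  0.2] [-0.05 -0.1   0.05]
21 [-1.2 -0.2 -0.7] [0.01 0.02 0.05]
18 [-2.4  0.3 -0. ] [-0.   -0.02  0.  ]
15 [-3.3 -0.3 -1.4] [0.06 0.34 0.  ]
12 [-3.2 -0.1 -1. ] [-0.02  0.21  0.02]
10.5 [-3.1  0.1 -0.9] [-0.02  0.21 -0.02]
9.0 [-2.9  0.7 -1.6] [-0.02  0.18  0.02]
7.5 [-3.3  0.1 -1.1] [-0.01  0.16  0.06]
6.0 [-3.1  0.2 -1.4] [-0.02  0.12 -0.03]
4.5 [-3.1  0.2 -0.9] [0.06 0.06 0.02]
3.0 [-4.1  0.5 -1.2] [-0.01  0.01 -0.01]
1.5 [-3.8  0.4 -1.3] [-0.04 -0.02 -0.06]
0.0 [-3.3  0.2 -1.2] [ 0.   -0.04 -0.03]
24.7417
```

The swing met no resistance (the -3 N is only the wall contact easing off). Now I settle it the last millimetre.

```bash
python3 - <<'E'
from h import *
b=F()
for z in(.5,0,-.4,-.8,-1.2,-1.6):
    go(-87.2,z,0,vel=.02); f=F(3)-b; print(z,f.round(1),np.round(r.current_torque(),2))
    if np.linalg.norm(f)>4: break
r.set_gripper(0.4); r.sleep(.2); r.set_gripper(1.0); print("after release",F(3))
p=np.array(r.current_tool_pos()); r.move_linear(p+[0,0,.10],vel=.12); r.sleep(.3)
d=grab("wrist"); save(d,"final.png"); W=cloud(d)
L=(R.from_euler("z",-YB).apply(((W-OB).reshape(-1,3))))*1000
k=(abs(L[:,0])<66)&(abs(L[:,1])<81)&(L[:,2]>20)&(L[:,2]<32); P=L[k]
A=np.c_[P[:,:2],np.ones(len(P))]; s,*_=np.linalg.lstsq(A,P[:,2],rcond=None)
print("rim height above deck",np.median(P[:,2]),"tilts deg",np.degrees(s[:2]).round(2),"ext",np.percentile(P[:,:2],[.5,99.5],axis=0).round(1)); print(r.current_t(),F(3))
E
```

```text
0.5 [-2.2 -0.2  5.6] [0.15 0.25 0.02]
after release [ 0.23239208 -0.20868542  0.43269825]
rim height above deck 26.411015966026845 tilts deg [0.02 0.44] ext [[-65.  -79.3]
 [ 64.5  79. ]]
27.525 [-0.05224345 -0.31228782  0.17856918]
```

View pics/final.png

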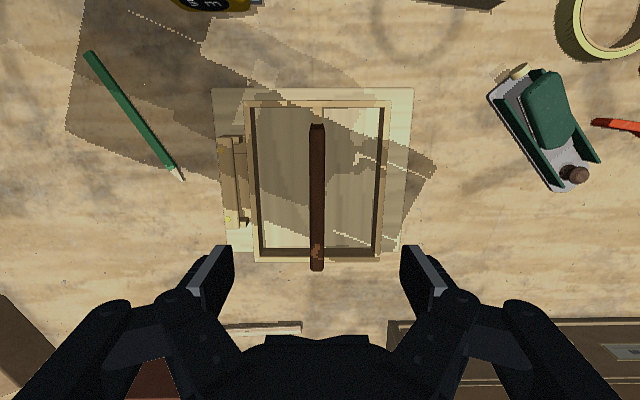

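The picture shows the tray seated square on the bottom tray (cols 247–392, rows 100–262) with the tongue under the lip at about (235,185). The rim is 26.4 mm above the deck where 26 is expected, the tilt is under 0.5°, and the gripper is clear.

```bash
python3 -c "
from cell import r
print(r.hand_in(), r.current_t())"
```

```text
the job is handed in; nothing more can be done
the job is handed in; nothing more can be done
```

The tray is stacked on the bottom tray with the tongue under the lip and measures fully home and level (rim 26.4 mm above the deck, tilt under 0.5°); I released it and handed the job in at about 27.5 s, and no verdict came back.

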